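Stroke the flip caps of the developer bottles shut

ROBOT

A 6-joint arm with a two-finger parallel gripper is mounted at the origin on a cart in front of the work surface, level with it; the furniture and walls round the work are solid. World frame = base frame: x ahead of the robot, y to its left, z up, the work surface at z = 0. Lengths are in m, angles in rad, forces in N, time in s.
With the tool pointing down it reaches from about 0.325 to 1 m from the base axis. Payload 5.1 kg.
Tool frame: the origin (TCP) lies on the centre line of the jaws, within the pads' length; the fingertips stand 25 mm ahead of it and the grasp point (between the pads) lies 6 mm ahead of it; z points along the fingers, y is the direction in which the jaws open and shut (so a half turn about z gives the same grasp; the last joint's range is limited). The gripper opens to 85 mm and grips with 20 to 120 N. Pads are 22 mm wide; open, the fingers measure 114 mm over their backs; the gripper's body (76 mm by 85 mm) begins 54 mm behind the grasp point. The pads swing forward as they close: fully open they stand 13 mm farther back than shut.
Start: joints at [-1.24, 0.124, 1.65, -0, 1.367, -0.083], TCP at [0.261, -0.595, 0.256] pointing down, gripper open.
Joint ranges: [-2.61, 2.61], [-1.02, 2.33], [0.03, 2.71], [-1.35, 4.49], [0.32, 2.68], [-2.91, 2.91]. Speed limits (rad/s): [2.57, 2.57, 3.14, 3.14, 3.14, 3.14].

INTERFACE

Orientations are given as a unit quaternion [x, y, z, w].
In Python, from plant import robot, vision gives the robot as it stands.
- The arm moves only by the tool send_rows, never from a script. Its argument "increments" is a list of rows, each an object with "xyz": the shift along the tool's x, y, z in m, a list of three; "rotation": the turn, a rotation vector about the tool's x, y, z in rad, a list of three; "grip": the finger opening in m, from 0 to 0.0854. In form: [{"xyz": [tx, ty, tz], "rotation": [wx, wy, wz], "grip": grip}, ...]. A call has 1 to 10 rows; each row shifts and turns the commanded pose from where the row before left it, along the tool's axes as they then stand; what a row does not reach is not made up. A row lasts 1/12 s, in which the tool goes at most 41.7 mm and 7.16 degrees, less where a joint would pass 70% of its speed; a pose out of reach is approached as far as the arm can. A call is refused whole if a number of a shift passes 0.0417 or a number of a turn 0.125, either way. A call with a gripper value outside its range is refused whole. The fingers move at their own pace and stop on an object; the grip force is fixed at half the most. Time passes only in rows, so rows that do not move let the fingers close. It gives the time, the measured TCP pose, the force and the opening at its end, in the units of the state.
- robot.get_state(): the state, without advancing time (a new reading comes with each control period).
- vision.camera(name): name is "side" or "top" or "wrist"; returns (picture, depth): 400x640x3 uint8, blue, green, red; 400x640 float32, m along the optical axis (not along the pixel's ray), 0 where there is no reading.
- vision.camera_model(name): a dict with "mtx" (3x3 intrinsics, pixels), "dist_coeffs" ([k1, k2, p1, p2, k3] as OpenCV has them; the pictures are not rectified), "origin" and "attitude" of the camera in the world. Camera axes: x right, y down, z forward; pixel columns grow to the right and rows downward; lengths in m; the calibration is good to about 2 mm. A picture is of the moment at which its call begins: read the wrist's pose just before it. camera_model takes no time and is no camera call; for the wrist camera it gives the pose at the moment of the call.
- robot.hand_in(): hands the job in, once; it reports no verdict.
The state is a dict: "time_s": time; "joint_pos": joint angles; "dq": joint speeds; "joint_efforts": joint torques, N m; "ee_pos": TCP position; "eef_rot": TCP orientation; "force": force on the tool from outside, world axes, zero at the start; "moment": the same for the moment, N m; "grip_width": opening from 0.0 (shut) to 1.0 (fully open).
Only numpy, scipy, OpenCV 4.12 (cv2) and the standard library are available. Lean on these libraries where they do the work, as an engineer would, in place of code of your own. Each camera call takes 0.05 s, during which the arm holds its last target.

TASK

The flip caps of the four developer bottles in the carrier have been left open. Run your fingertips lightly along the row of caps from left to right, the way they hinge, and press each lid fully shut before going on to the next. Only touch the caps: do not grip or lift a bottle, do not press hard, and leave the things around the carrier where they are.

Things in the scene. Friction and masses are not known exactly. Their poses are not given: they have to be found in the camera images.
- carrier: dark grey moulded bottle carrier, 60 x 228 x 38 mm, four square cells in one row, pitch 56 mm; fixed. Origin under its centre, on the worktop; its y axis runs along the row to the left end (bottle 1). The row lies roughly from left to right before the robot, turned by up to 0.25 rad.
- bottle1: the left-most bottle, white with an orange band and orange flip-top cap; loose, 50 mm across, standing upright in its cell (1 mm play each side), about 0.3 kg. Origin in the middle of its underside, 4 mm above the worktop; z up along the bottle; its -y axis points from the cap's hinge to the cap's free edge.
- lid1 (a joint): opening angle of the orange flip lid, rad: 0 shut (flush on the cap), 1.4 wide open; it starts between 0.55 and 1.2. The lid is a 40 mm disc, 7.8 mm thick, hinged at the left (+y) edge of the cap; its free edge swings up on the right. The stiff hinge keeps the lid wherever it is left; about 0.4 N at mid-lid moves it, nothing springs it shut. The top of the shut lid is 93.8 mm above the bottle's origin (98 mm above the worktop).
- hinge1 (a point): the hinge of lid 1: on the left edge of the cap, 20 mm from the bottle's axis and 86 mm above the bottle's origin.
- lid1_edge (a point): the upper side of lid 1's free edge, 40 mm from the hinge; moves with the lid.
- bottle2: the second from the left bottle, white with a teal green band and teal green flip-top cap; loose, 50 mm across, standing upright in its cell (1 mm play each side), about 0.3 kg. Origin in the middle of its underside, 4 mm above the worktop; z up along the bottle; its -y axis points from the cap's hinge to the cap's free edge.
- lid2 (a joint): opening angle of the teal green flip lid, rad: 0 shut (flush on the cap), 1.4 wide open; it starts between 0.55 and 1.2. The lid is a 40 mm disc, 7.8 mm thick, hinged at the left (+y) edge of the cap; its free edge swings up on the right. The stiff hinge keeps the lid wherever it is left; about 0.4 N at mid-lid moves it, nothing springs it shut. The top of the shut lid is 93.8 mm above the bottle's origin (98 mm above the worktop).
- hinge2 (a point): the hinge of lid 2: on the left edge of the cap, 20 mm from the bottle's axis and 86 mm above the bottle's origin.
- lid2_edge (a point): the upper side of lid 2's free edge, 40 mm from the hinge; moves with the lid.
- bottle3: the third from the left bottle, white with a wine red band and wine red flip-top cap; loose, 50 mm across, standing upright in its cell (1 mm play each side), about 0.3 kg. Origin in the middle of its underside, 4 mm above the worktop; z up along the bottle; its -y axis points from the cap's hinge to the cap's free edge.
- lid3 (a joint): opening angle of the wine red flip lid, rad: 0 shut (flush on the cap), 1.4 wide open; it starts between 0.55 and 1.2. The lid is a 40 mm disc, 7.8 mm thick, hinged at the left (+y) edge of the cap; its free edge swings up on the right. The stiff hinge keeps the lid wherever it is left; about 0.4 N at mid-lid moves it, nothing springs it shut. The top of the shut lid is 93.8 mm above the bottle's origin (98 mm above the worktop).
- hinge3 (a point): the hinge of lid 3: on the left edge of the cap, 20 mm from the bottle's axis and 86 mm above the bottle's origin.
- lid3_edge (a point): the upper side of lid 3's free edge, 40 mm from the hinge; moves with the lid.
- bottle4: the right-most bottle, white with a violet band and violet flip-top cap; loose, 50 mm across, standing upright in its cell (1 mm play each side), about 0.3 kg. Origin in the middle of its underside, 4 mm above the worktop; z up along the bottle; its -y axis points from the cap's hinge to the cap's free edge.
- lid4 (a joint): opening angle of the violet flip lid, rad: 0 shut (flush on the cap), 1.4 wide open; it starts between 0.55 and 1.2. The lid is a 40 mm disc, 7.8 mm thick, hinged at the left (+y) edge of the cap; its free edge swings up on the right. The stiff hinge keeps the lid wherever it is left; about 0.4 N at mid-lid moves it, nothing springs it shut. The top of the shut lid is 93.8 mm above the bottle's origin (98 mm above the worktop).
- hinge4 (a point): the hinge of lid 4: on the left edge of the cap, 20 mm from the bottle's axis and 86 mm above the bottle's origin.
- lid4_edge (a point): the upper side of lid 4's free edge, 40 mm from the hinge; moves with the lid.
- bowl: black tint bowl with a handle, 132 x 158 x 54 mm, loose, behind the carrier; origin under its centre. To be left alone.
- brush: wine-red tint brush lying flat behind the carrier, 187 mm long, 10 mm high; origin under its middle. To be left alone.
- sectioning_clip: lime-green hair clip lying flat, 104 mm long, 15 mm high, right of the carrier; origin under its middle. To be left alone.

How it is judged:
By the outcome, as a careful person would: the job done as asked, in the order asked, and still so for the second after the job is handed in, with the robot touching nothing.
It also fails if it takes over 38 s, if anything falls off the work surface, if the arm or the gripper's body presses on something with over 40 N, if the wrist force passes 120 N, or if a joint passes its speed limit or range.

## Working session

There is one attempt and no reset: what is moved stays moved. The work goes in short steps, Python scripts to look and compute and a tool call to move; the robot and the scene stay as the last step left them, time stands still between calls to the robot, and variables do not carry over. Pictures are saved under pics/ and viewed, and the job is handed in when it is done.

Besides the shell and the picture viewer there is one more tool, called after "Call:" as name(argument=value, ...) on one line, values as JSON. send_rows: Moves the arm, as the interface text tells. Its arguments: {"type":"object","properties":{"increments":{"type":"array","items":{"type":"object","properties":{"xyz":{"type":"array","items":{"type":"number"}},"rotation":{"type":"array","items":{"type":"number"}},"grip":{"type":"number"}}}}},"required":["increments"]}

```bash
ls; mkdir -p pics
python3 - <<'E'
from plant import robot, vision
import cv2,numpy as np
s=robot.get_state();print(s)
for n in("top","side"):
    p,d=vision.camera(n);cv2.imwrite(f"pics/{n}0.png",p);np.savez(f"{n}0.npz",p=p,d=d)
    print(n,vision.camera_model(n))
E
```

```text
pics
{'time_s': 0.0, 'joint_pos': array([-1.23958603e+00,  1.24486904e-01,  1.65165398e+00,  1.08447130e-05,
        1.36749877e+00, -8.26092872e-02]), 'dq': array([ 1.45503590e-03, -2.98964223e-05, -3.21036480e-03, -6.25573041e-04,
        1.86092892e-03, -1.15683521e-03]), 'joint_efforts': array([-1.51919081e-03, -4.23621261e+01, -3.65452945e+01, -1.21151379e-04,
        7.02208257e-03, -3.29555983e-07]), 'ee_pos': array([ 0.26116174, -0.59462504,  0.25507658]), 'eef_rot': array([ 9.78670141e-01,  2.05435407e-01, -1.21625508e-04, -1.01626078e-03]), 'force': array([-0.56326193,  0.26536702, -0.15660675]), 'moment': array([ 0.00548084, -0.02206244, -0.06204386]), 'grip_width': 1.0052664440593249}
top {'mtx': array([[436.51049078,   0.        , 323.66025672],
       [  0.        , 436.51049078, 198.22117413],
       [  0.        ,   0.        ,   1.        ]]), 'dist_coeffs': array([-0.00957478,  0.        ,  0.        ,  0.        ,  0.        ]), 'origin': array([ 0.37986816, -0.27314793,  0.97980048]), 'attitude': array([-0.69536512,  0.71086484, -0.07590236,  0.07333051])}
side {'mtx': array([[437.01877647,   0.        , 316.37976178],
       [  0.        , 437.01877647, 200.57485283],
       [  0.        ,   0.        ,   1.        ]]), 'dist_coeffs': array([-0.05725658,  0.        ,  0.        ,  0.        ,  0.        ]), 'origin': array([ 0.61189687, -1.09386778,  0.77474625]), 'attitude': array([ 0.90563169,  0.03070858, -0.00321232, -0.4229396 ])}
```

View pics/top0.png

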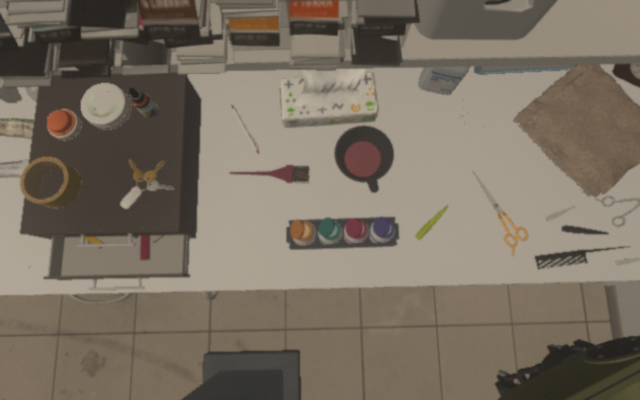

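View pics/side0.png

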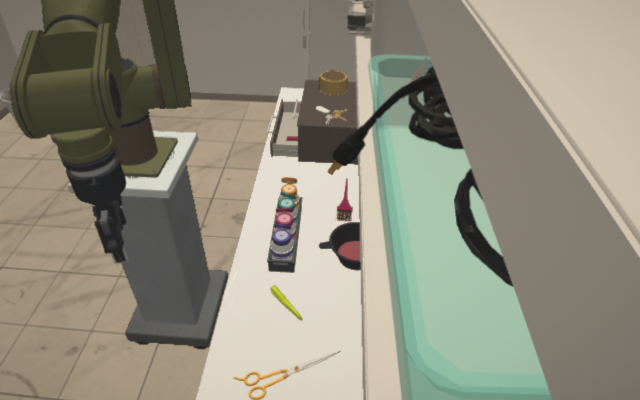

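The top view shows the carrier at about cols 288–397, row 233, with orange, teal, wine and violet caps from left to right. The bowl and brush lie behind it and the clip is to its right (col 432).

```bash
cat > h.py <<'E'
import cv2,numpy as np
from scipy.spatial.transform import Rotation as R
def rays(m,uv):
    uv=np.asarray(uv,float).reshape(-1,1,2)
    n=cv2.undistortPoints(uv,m["mtx"],m["dist_coeffs"])[:,0]
    return np.c_[n,np.ones(len(n))]
def pts(m,uv,d):
    return m["origin"]+R.from_quat(m["attitude"]).apply(rays(m,uv)*np.asarray(d)[:,None])
def plane(m,uv,z):
    r=R.from_quat(m["attitude"]).apply(rays(m,uv)); o=m["origin"]
    return o+r*((z-o[2])/r[:,2])[:,None]
E
python3 - <<'E'
from h import *
from plant import vision
f=np.load("top0.npz");p,d=f["p"],f["d"];m=vision.camera_model("top")
cv2.imwrite("pics/top0z.png",cv2.resize(p[200:265,270:415],None,fx=5.5,fy=5.5,interpolation=cv2.INTER_CUBIC))
f2=np.load("side0.npz");cv2.imwrite("pics/side0z.png",cv2.resize(f2["p"][170:275,250:340],None,fx=5.5,fy=5.5,interpolation=cv2.INTER_CUBIC))
v,u=np.mgrid[200:265,270:415];uv=np.c_[u.ravel(),v.ravel()]
P=pts(m,uv,d[200:265,270:415].ravel())
c=p[200:265,270:415].reshape(-1,3)
dark=(c.max(1)<75)&(P[:,2]>0.02)&(P[:,2]<0.055)
print(dark.sum(),np.median(P[dark,2]))
r=cv2.minAreaRect(P[dark][:,:2].astype(np.float32));print(r)
hsv=cv2.cvtColor(p[200:265,270:415],cv2.COLOR_BGR2HSV).reshape(-1,3)
for n,lo,hi in(("or",5,20),("teal",75,100),("wine",160,179),("vio",115,140)):
    k=(hsv[:,0]>=lo)&(hsv[:,0]<=hi)&(hsv[:,1]>90)&(P[:,2]>0.07)
    Q=P[k];print(n,k.sum(),Q.mean(0).round(3),Q.min(0).round(3),Q.max(0).round(3))
E
```

```text
462 0.03920601344733715
((0.5037305951118469, -0.3182225823402405), (0.05847273766994476, 0.23775778710842133), 1.0216466188430786)
or 377 [ 0.503 -0.231  0.106] [ 0.484 -0.253  0.072] [ 0.524 -0.209  0.13 ]<stdin>:15: RuntimeWarning: Mean of empty slice.
  ret = um.true_divide(
Traceback (most recent call last):
ValueError: zero-size array to reduction operation minimum which has no identity
```

View pics/top0z.png

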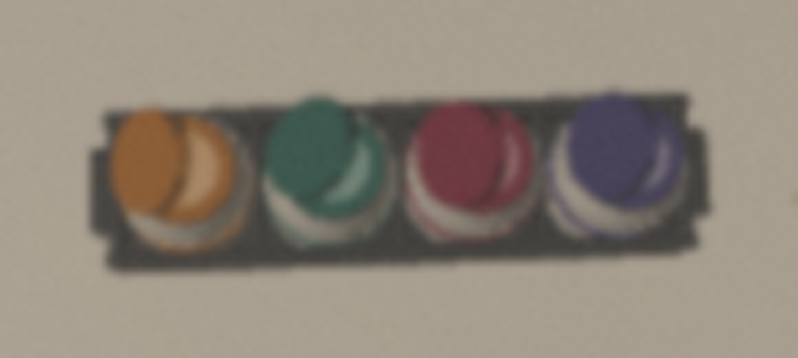

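View pics/side0z.png

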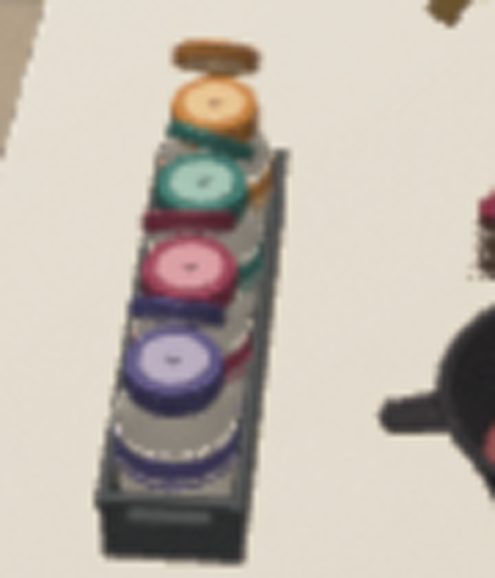

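Run:
```python
from h import *
from plant import vision
f=np.load("top0.npz");p,d=f["p"],f["d"];m=vision.camera_model("top")
v,u=np.mgrid[200:265,270:415];uv=np.c_[u.ravel(),v.ravel()]
P=pts(m,uv,d[200:265,270:415].ravel())
hsv=cv2.cvtColor(p[200:265,270:415],cv2.COLOR_BGR2HSV).reshape(-1,3)
for n,lo,hi in(("or",0,25),("teal",65,110),("wine",160,179),("vio",111,145)):
    k=(hsv[:,0]>=lo)&(hsv[:,0]<=hi)&(hsv[:,1]>60)&(P[:,2]>0.07)
    Q=P[k];print(n,k.sum(),len(Q) and (Q.mean(0).round(3),Q.min(0).round(3),Q.max(0).round(3)))
# height profile along the row axis
y=P[:,1]; 
k=(P[:,2]>0.07)&(abs(P[:,0]-0.504)<0.008)
o=np.argsort(-y[k]);print(np.c_[P[k][o][:,1:]].round(3).tolist()[::3])
```

```text
or 426 (array([ 0.502, -0.239,  0.105]), array([ 0.484, -0.366,  0.071]), array([ 0.524, -0.209,  0.13 ]))
teal 237 (array([ 0.505, -0.284,  0.11 ]), array([ 0.487, -0.307,  0.088]), array([ 0.524, -0.268,  0.127]))
wine 325 (array([ 0.504, -0.341,  0.112]), array([ 0.38 , -0.364,  0.088]), array([ 0.523, -0.273,  0.98 ]))
vio 171 (array([ 0.507, -0.391,  0.114]), array([ 0.49 , -0.405,  0.099]), array([ 0.523, -0.38 ,  0.13 ]))
[[-0.209, 0.098], [-0.209, 0.099], [-0.209, 0.101], [-0.211, 0.099], [-0.211, 0.102], [-0.213, 0.103], [-0.213, 0.104], [-0.213, 0.105], [-0.215, 0.106], [-0.215, 0.107], [-0.217, 0.107], [-0.217, 0.11], [-0.218, 0.111], [-0.22, 0.11], [-0.22, 0.113], [-0.22, 0.114], [-0.222, 0.116], [-0.222, 0.115], [-0.224, 0.116], [-0.224, 0.119], [-0.224, 0.12], [-0.226, 0.118], [-0.226, 0.121], [-0.228, 0.121], [-0.228, 0.123], [-0.228, 0.124], [-0.23, 0.125], [-0.23, 0.125], [-0.23, 0.126], [-0.232, 0.126], [-0.232, 0.128], [-0.232, 0.129], [-0.234, 0.126], [-0.234, 0.126], [-0.236, 0.123], [-0.236, 0.126], [-0.236, 0.129], [-0.237, 0.092], [-0.237, 0.093], [-0.238, 0.1
[... 2554 characters left out ...]
0.387, 0.108], [-0.388, 0.114], [-0.388, 0.111], [-0.389, 0.11], [-0.39, 0.114], [-0.39, 0.113], [-0.39, 0.111], [-0.392, 0.116], [-0.392, 0.114], [-0.393, 0.118], [-0.393, 0.119], [-0.394, 0.117], [-0.395, 0.118], [-0.395, 0.118], [-0.396, 0.117], [-0.397, 0.121], [-0.397, 0.122], [-0.398, 0.124], [-0.398, 0.123], [-0.399, 0.123], [-0.4, 0.126], [-0.4, 0.123], [-0.401, 0.121], [-0.402, 0.126], [-0.402, 0.127], [-0.404, 0.13], [-0.404, 0.126], [-0.405, 0.121], [-0.406, 0.128], [-0.406, 0.125], [-0.411, 0.094], [-0.411, 0.09], [-0.413, 0.092], [-0.413, 0.092], [-0.415, 0.095], [-0.415, 0.091], [-0.415, 0.092], [-0.417, 0.092], [-0.417, 0.089], [-0.418, 0.091], [-0.419, 0.092], [-0.42, 0.089]]
```

Call:
send_rows(increments=[{"xyz": [0,0,0],"rotation": [0,0,0.1],"grip": 0},{"xyz": [0,0,0],"rotation": [0,0,0.1],"grip": 0},{"xyz": [0,0,0],"rotation": [0,0,0.1],"grip": 0},{"xyz": [0,0,0],"rotation": [0,0,0.094],"grip": 0},{"xyz": [0.02,-0.033,0],"rotation": [0,0,0],"grip": 0},{"xyz": [0.02,-0.033,0],"rotation": [0,0,0],"grip": 0},{"xyz": [0.02,-0.033,0],"rotation": [0,0,0],"grip": 0},{"xyz": [0.02,-0.033,0],"rotation": [0,0,0],"grip": 0}])

```text
time_s: 0.77
ee_pos: [0.3389, -0.46, 0.2555]
eef_rot: [1.0, 0.009, -0.0, -0.001]
force: [0.6, -0.1, 0.9]
grip_width: -0.002
```

Call:
send_rows(increments=[{"xyz": [0.02,-0.033,0],"rotation": [0,0,0],"grip": 0},{"xyz": [0.02,-0.033,0],"rotation": [0,0,0],"grip": 0},{"xyz": [0.02,-0.033,0],"rotation": [0,0,0],"grip": 0},{"xyz": [0.02,-0.033,0],"rotation": [0,0,0],"grip": 0},{"xyz": [0.02,-0.033,0],"rotation": [0,0,0],"grip": 0},{"xyz": [0.02,-0.033,0],"rotation": [0,0,0],"grip": 0},{"xyz": [0.02,-0.033,0],"rotation": [0,0,0],"grip": 0},{"xyz": [0.02,-0.033,0],"rotation": [0,0,0],"grip": 0},{"xyz": [0,0,0.02],"rotation": [0,0,0],"grip": 0},{"xyz": [0,0,0.02],"rotation": [0,0,0],"grip": 0}])

```text
time_s: 1.6
ee_pos: [0.4951, -0.1926, 0.2172]
eef_rot: [1.0, 0.012, 0.001, 0.001]
force: [-0.7, -0.5, 0.1]
grip_width: -0.001
```

Run:
```python
from h import *
from plant import robot,vision
s=robot.get_state();print(s["time_s"],s["ee_pos"],s["eef_rot"],s["force"])
m=vision.camera_model("wrist");print(m)
p,d=vision.camera("wrist");cv2.imwrite("pics/w1.png",p);np.savez("w1.npz",p=p,d=d)
p,d=vision.camera("side");cv2.imwrite("pics/s1.png",p[120:300,220:380].repeat(4,0).repeat(4,1)[:600]);np.savez("s1.npz",p=p,d=d)
```

```text
1.6 [ 0.49511531 -0.19259408  0.21716937] [9.99925465e-01 1.20991727e-02 1.46938950e-03 7.17621839e-04] [-0.71441937 -0.48991977  0.10263253]
{'mtx': array([[277.32526529,   0.        , 321.99265304],
       [  0.        , 277.32526529, 203.18517763],
       [  0.        ,   0.        ,   1.        ]]), 'dist_coeffs': array([-0.03744054,  0.        ,  0.        ,  0.        ,  0.        ]), 'origin': array([ 0.57816024, -0.19050346,  0.33519211]), 'attitude': array([ 0.70614652, -0.68908518, -0.11299787,  0.1172612 ])}
```

View pics/w1.png

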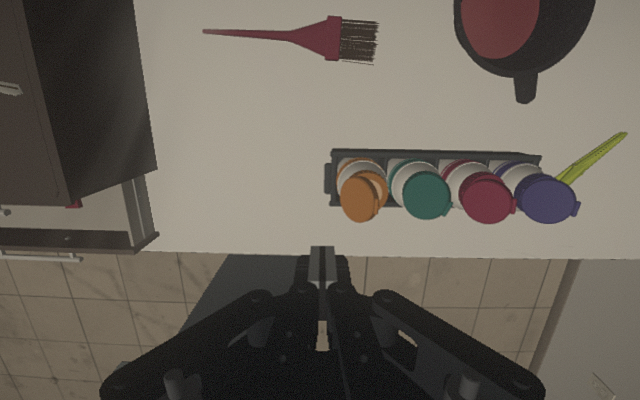

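View pics/s1.png

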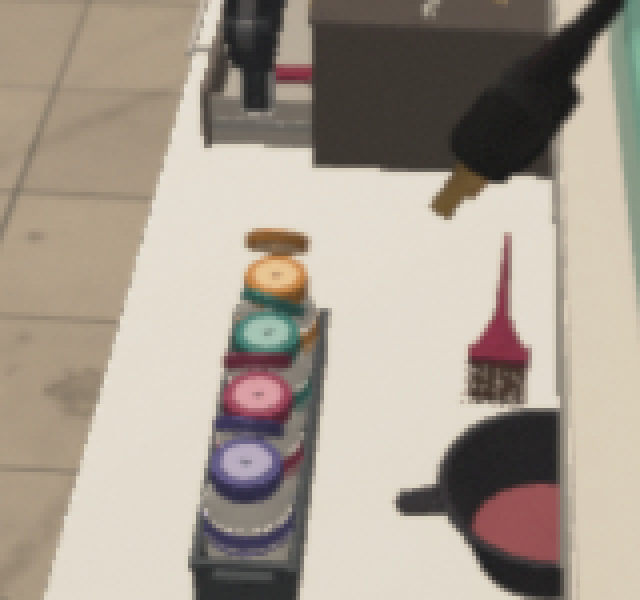

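The wrist view shows the closed fingertips at cols 310–334, rows 247–320. The four lids appear in order, orange (363,195) to violet (547,198). Next I measure the tips' height and extent, and the row from this second view.

Run:
```python
from h import *
from plant import vision
m=vision.camera_model("wrist")
f=np.load("w1.npz");p,d=f["p"],f["d"]
v,u=np.mgrid[0:400,0:640];uv=np.c_[u.ravel(),v.ravel()];P=pts(m,uv,d.ravel()).reshape(400,640,3)
for r in (246,248,250,255,262,270,285,300,315):
    print(r,[P[r,c].round(4).tolist() for c in (311,316,321,326,332)])
hsv=cv2.cvtColor(p,cv2.COLOR_BGR2HSV)
row=np.array([0.02,-1.0])
for n,lo,hi in(("or",5,22),("teal",70,100),("wine",165,179),("vio",112,140)):
    k=(hsv[...,0]>=lo)&(hsv[...,0]<=hi)&(hsv[...,1]>70)&(P[...,2]>.096)&(P[...,2]<.14)&(v<260)&(v>140)
    Q=P[k]
    c,_,vt=np.linalg.svd(Q-Q.mean(0),full_matrices=False); nn=vt[2]*np.sign(vt[2,2])
    r=cv2.minAreaRect(Q[:,:2].astype(np.float32))
    print(n,k.sum(),Q.mean(0).round(4),Q.min(0).round(3),Q.max(0).round(3),"n",nn.round(3),"ang",np.arccos(nn[2]).round(3))
c=p.reshape(-1,3);PP=P.reshape(-1,3)
dk=(c.max(1)<80)&(PP[:,2]>.025)&(PP[:,2]<.05)&(abs(PP[:,0]-.504)<.06)&(abs(PP[:,1]+.318)<.15)
print(cv2.minAreaRect(PP[dk][:,:2].astype(np.float32)))
```

```text
246 [[0.5018, -0.1864, 0.191], [0.5018, -0.1892, 0.1909], [0.5019, -0.192, 0.1908], [0.5019, -0.1948, 0.1907], [0.502, -0.1981, 0.1908]]
248 [[0.502, -0.1865, 0.1936], [0.5017, -0.1892, 0.193], [0.5016, -0.192, 0.1926], [0.5025, -0.1947, 0.1942], [0.5021, -0.198, 0.1933]]
250 [[0.5023, -0.1866, 0.1965], [0.5027, -0.1893, 0.1969], [0.502, -0.192, 0.1956], [0.502, -0.1947, 0.1955], [0.5024, -0.1979, 0.1961]]
255 [[0.5024, -0.1868, 0.2019], [0.5024, -0.1894, 0.2018], [0.5027, -0.192, 0.2023], [0.5023, -0.1946, 0.2014], [0.5024, -0.1978, 0.2015]]
262 [[0.5024, -0.1871, 0.2088], [0.5026, -0.1896, 0.209], [0.5025, -0.1921, 0.2088], [0.5029, -0.1945, 0.2094], [0.5022, -0.1976, 0.208]]
270 [[0.5022, -0.1874, 0.2156], [0.5027, -0.1897, 0.2163], [0.5026, -0.1921, 0.216], [0.5024, -0.1945, 0.2157], [0.5758, -0.1913, 0.3292]]
285 [[0.5038, -0.1879, 0.2295], [0.5036, -0.19, 0.2292], [0.5012, -0.1922, 0.2259], [0.5009, -0.1944, 0.2253], [0.5036, -0.1969, 0.229]]
300 [[0.504, -0.1883, 0.2395], [0.5031, -0.1902, 0.2384], [0.4922, -0.1924, 0.2247], [0.4989, -0.1944, 0.233], [0.5049, -0.1965, 0.2405]]
315 [[0.5083, -0.1888, 0.2528], [0.4932, -0.1903, 0.2356], [0.4839, -0.1925, 0.225], [0.4914, -0.1946, 0.2334], [0.5068, -0.1961, 0.2509]]
or 1362 [ 0.5036 -0.2176  0.1096] [ 0.482 -0.237  0.096] [0.549 0.04  0.13 ] n [-0.041  0.005  0.999] ang 0.041
teal 1483 [ 0.5049 -0.2823  0.1069] [ 0.487 -0.298  0.096] [ 0.524 -0.266  0.119] n [0.278 0.62  0.733] ang 0.748
wine 1603 [ 0.5026 -0.3362  0.1071] [ 0.482 -0.352  0.096] [0.521 0.01  0.13 ] n [-0.046  0.11   0.993] ang 0.12
vio 333 [ 0.5013 -0.389   0.1044] [ 0.485 -0.406  0.096] [ 0.521 -0.379  0.12 ] n [0.068 0.72  0.691] ang 0.808
((0.5016297101974487, -0.3161117136478424), (0.06165742501616478, 0.241900235414505), 0.6945027709007263)
```

Call:
send_rows(increments=[{"xyz": [0.009,0.002,0.02],"rotation": [0,0,0],"grip": 0},{"xyz": [0,0.002,0.02],"rotation": [0,0,0],"grip": 0},{"xyz": [0,0.002,0.02],"rotation": [0,0,0],"grip": 0},{"xyz": [0,0.002,0.015],"rotation": [0,0,0],"grip": 0},{"xyz": [0,0.005,0.005],"rotation": [0,0,0],"grip": 0},{"xyz": [0,0.004,0.001],"rotation": [0,0,0],"grip": 0}])

```text
time_s: 2.2
ee_pos: [0.502, -0.2118, 0.1345]
eef_rot: [1.0, 0.01, -0.001, -0.001]
force: [-0.5, 0.1, -0.2]
grip_width: -0.0
```

Call:
send_rows(increments=[{"xyz": [0.001,0.004,0],"rotation": [0,0,0],"grip": 0},{"xyz": [0,0.003,0],"rotation": [0,0,0],"grip": 0},{"xyz": [0,0.003,0],"rotation": [0,0,0],"grip": 0},{"xyz": [0,0.004,0.001],"rotation": [0,0,0],"grip": 0},{"xyz": [0,0.004,0.001],"rotation": [0,0,0],"grip": 0},{"xyz": [0,0.003,0.0015],"rotation": [0,0,0],"grip": 0},{"xyz": [0,0.003,0.0015],"rotation": [0,0,0],"grip": 0}])

```text
time_s: 2.78
ee_pos: [0.5043, -0.2357, 0.1304]
eef_rot: [1.0, 0.01, 0.0, 0.0]
force: [0.5, -0.2, -0.6]
grip_width: -0.002
```

```bash
cat > look.py <<'E'
from h import *
from plant import robot,vision
import sys
s=robot.get_state();print(s["time_s"],s["ee_pos"].round(4),s["force"].round(2))
for n in sys.argv[2:]:
    p,d=vision.camera(n)
    a=p[110:290,200:440] if n=="wrist" else p[160:280,240:350] if n=="side" else p[195:265,260:425]
    k=min(800//a.shape[1],600//a.shape[0])
    cv2.imwrite(f"pics/{sys.argv[1]}_{n}.png",cv2.resize(a,None,fx=k,fy=k,interpolation=cv2.INTER_CUBIC))
E
python3 look.py a side
```

```text
2.7833 [ 0.5043 -0.2357  0.1304] [ 0.46 -0.18 -0.61]
```

View pics/a_side.png

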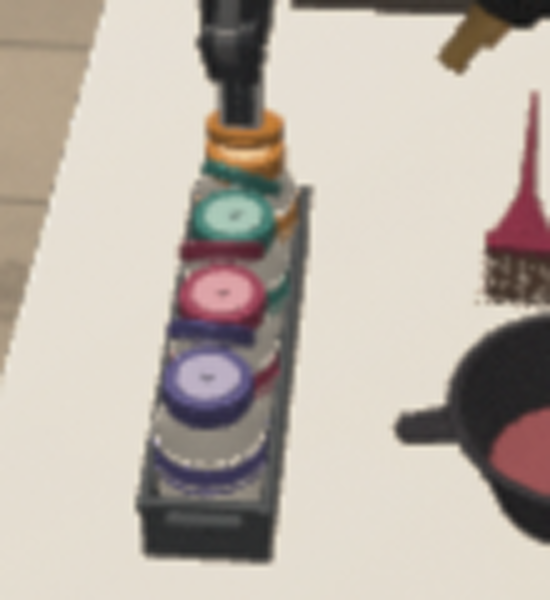

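The orange lid is nearly down, with the fingertips at its centre. I'll go down the rest gently.

Call:
send_rows(increments=[{"xyz": [0,0.003,0.002],"rotation": [0,0,0],"grip": 0},{"xyz": [0,0.003,0.0015],"rotation": [0,0,0],"grip": 0},{"xyz": [0,0,0.001],"rotation": [0,0,0],"grip": 0},{"xyz": [0,0,0.0005],"rotation": [0,0,0],"grip": 0},{"xyz": [0,0,0],"rotation": [0,0,0],"grip": 0}])

```text
time_s: 3.25
ee_pos: [0.5042, -0.2412, 0.1251]
eef_rot: [1.0, 0.01, -0.0, -0.0]
force: [-0.1, 0.3, -0.6]
grip_width: -0.0
```

Call:
send_rows(increments=[{"xyz": [0,0,0.0005],"rotation": [0,0,0],"grip": 0},{"xyz": [0,0,0.0005],"rotation": [0,0,0],"grip": 0}])

```text
time_s: 3.42
ee_pos: [0.5044, -0.2412, 0.1244]
eef_rot: [1.0, 0.01, 0.0, 0.0]
force: [-0.5, -1.3, 1.1]
grip_width: -0.003
```

Call:
send_rows(increments=[{"xyz": [0,0,0.0005],"rotation": [0,0,0],"grip": 0},{"xyz": [0,0,0],"rotation": [0,0,0],"grip": 0}])

```text
time_s: 3.58
ee_pos: [0.5044, -0.2412, 0.1238]
eef_rot: [1.0, 0.01, 0.0, -0.0]
force: [-0.7, 1.0, 0.4]
grip_width: 0.001
```

Call:
send_rows(increments=[{"xyz": [0,0,0.0005],"rotation": [0,0,0],"grip": 0},{"xyz": [0,0,0],"rotation": [0,0,0],"grip": 0}])

```text
time_s: 3.75
ee_pos: [0.5044, -0.2412, 0.1233]
eef_rot: [1.0, 0.01, 0.0, 0.0]
force: [0.1, 0.7, -0.0]
grip_width: -0.002
```

Call:
send_rows(increments=[{"xyz": [0,0,0.0005],"rotation": [0,0,0],"grip": 0},{"xyz": [0,0,0],"rotation": [0,0,0],"grip": 0}])

```text
time_s: 3.92
ee_pos: [0.5044, -0.2413, 0.1229]
eef_rot: [1.0, 0.01, 0.0, 0.0]
force: [0.4, -0.5, -0.4]
grip_width: 0.002
```

Call:
send_rows(increments=[{"xyz": [0,0,0.0003],"rotation": [0,0,0],"grip": 0},{"xyz": [0,0,0],"rotation": [0,0,0],"grip": 0}])

```text
time_s: 4.08
ee_pos: [0.5044, -0.2413, 0.1228]
eef_rot: [1.0, 0.01, 0.0, 0.0]
force: [-0.8, 0.2, 2.7]
grip_width: 0.001
```

Call:
send_rows(increments=[{"xyz": [0,0,0.0002],"rotation": [0,0,0],"grip": 0},{"xyz": [0,0,0],"rotation": [0,0,0],"grip": 0}])

```text
time_s: 4.25
ee_pos: [0.5045, -0.2414, 0.1228]
eef_rot: [1.0, 0.01, 0.0, 0.0]
force: [-0.6, -1.0, 2.6]
grip_width: 0.0
```

```bash
python3 look.py b side wrist
```

```text
4.25 [ 0.5045 -0.2414  0.1228] [-0.59 -1.01  2.55]
```

View pics/b_side.png

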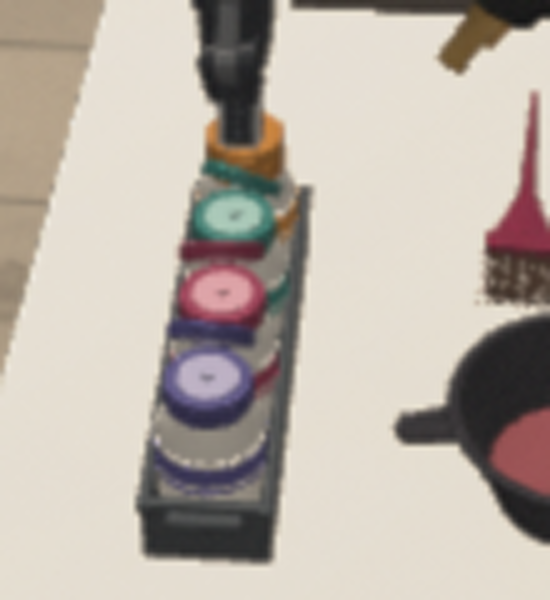

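View pics/b_wrist.png

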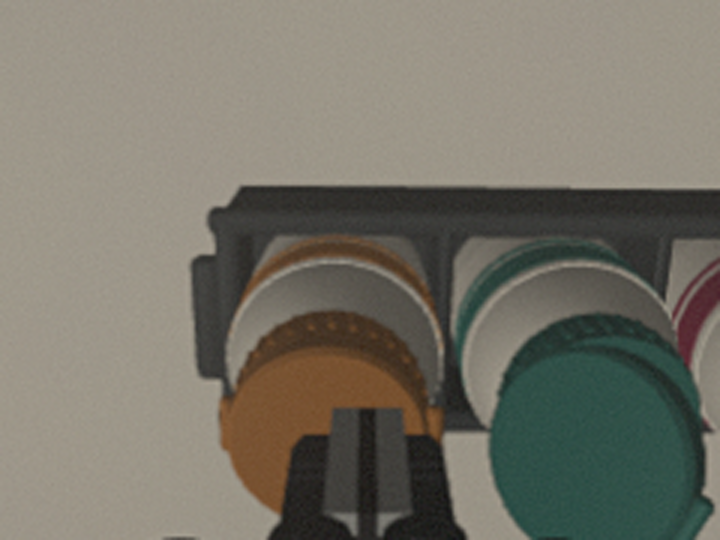

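The orange lid is flush and took about 2.6 N at TCP z 0.1228, which matches the 98 mm shut height. Next is lid 2.

Call:
send_rows(increments=[{"xyz": [0,0,-0.004],"rotation": [0,0,0],"grip": 0},{"xyz": [0,0,-0.008],"rotation": [0,0,0],"grip": 0},{"xyz": [0,0.01,-0.001],"rotation": [0,0,0],"grip": 0},{"xyz": [0,0.01,0],"rotation": [0,0,0],"grip": 0},{"xyz": [0,0.007,0],"rotation": [0,0,0],"grip": 0},{"xyz": [0,0.005,0.0008],"rotation": [0,0,0],"grip": 0},{"xyz": [0,0.004,0.0005],"rotation": [0,0,0],"grip": 0},{"xyz": [0,0.004,0.001],"rotation": [0,0,0],"grip": 0},{"xyz": [0,0.004,0.001],"rotation": [0,0,0],"grip": 0},{"xyz": [0,0.004,0.001],"rotation": [0,0,0],"grip": 0}])

```text
time_s: 5.18
ee_pos: [0.5052, -0.2895, 0.1307]
eef_rot: [1.0, 0.01, -0.0, -0.0]
force: [0.6, -0.2, 0.0]
grip_width: 0.005
```

Call:
send_rows(increments=[{"xyz": [0,0.003,0.0015],"rotation": [0,0,0],"grip": 0},{"xyz": [0,0.003,0.0015],"rotation": [0,0,0],"grip": 0},{"xyz": [0,0.002,0.0015],"rotation": [0,0,0],"grip": 0},{"xyz": [0,0,0.0015],"rotation": [0,0,0],"grip": 0},{"xyz": [0,0,0.001],"rotation": [0,0,0],"grip": 0},{"xyz": [0,0,0],"rotation": [0,0,0],"grip": 0}])

```text
time_s: 5.68
ee_pos: [0.5053, -0.2971, 0.1237]
eef_rot: [1.0, 0.01, -0.0, -0.0]
force: [0.2, -0.9, 0.9]
grip_width: 0.003
```

Call:
send_rows(increments=[{"xyz": [0,0,0.0004],"rotation": [0,0,0],"grip": 0},{"xyz": [0,0,0],"rotation": [0,0,0],"grip": 0}])

```text
time_s: 5.85
ee_pos: [0.5055, -0.2971, 0.1236]
eef_rot: [1.0, 0.01, -0.0, -0.0]
force: [0.2, -0.0, -0.5]
grip_width: -0.003
```

Call:
send_rows(increments=[{"xyz": [0,0,0.0005],"rotation": [0,0,0],"grip": 0},{"xyz": [0,0,0],"rotation": [0,0,0],"grip": 0}])

```text
time_s: 6.02
ee_pos: [0.5055, -0.2972, 0.1231]
eef_rot: [1.0, 0.01, 0.0, 0.0]
force: [0.5, 0.0, 0.2]
grip_width: 0.0
```

Call:
send_rows(increments=[{"xyz": [0,0,0.0004],"rotation": [0,0,0],"grip": 0},{"xyz": [0,0,0],"rotation": [0,0,0],"grip": 0}])

```text
time_s: 6.18
ee_pos: [0.5056, -0.2973, 0.1229]
eef_rot: [1.0, 0.01, 0.0, 0.0]
force: [0.0, -0.5, -0.3]
grip_width: 0.001
```

Call:
send_rows(increments=[{"xyz": [0,0,0.0003],"rotation": [0,0,0],"grip": 0},{"xyz": [0,0,0],"rotation": [0,0,0],"grip": 0}])

```text
time_s: 6.35
ee_pos: [0.5056, -0.2973, 0.1228]
eef_rot: [1.0, 0.01, 0.0, 0.0]
force: [-1.4, 0.1, 2.7]
grip_width: -0.003
```

Call:
send_rows(increments=[{"xyz": [0,0,0.0002],"rotation": [0,0,0],"grip": 0},{"xyz": [0,0,0],"rotation": [0,0,0],"grip": 0}])

```text
time_s: 6.52
ee_pos: [0.5057, -0.2974, 0.1228]
eef_rot: [1.0, 0.01, 0.0, 0.0]
force: [-0.7, 0.2, 4.3]
grip_width: 0.002
```

Lid 2 has bottomed out at the same height (z 0.1228, about 4 N). Now lid 3, with the same pattern.

Call:
send_rows(increments=[{"xyz": [0,0,-0.004],"rotation": [0,0,0],"grip": 0},{"xyz": [0,0,-0.008],"rotation": [0,0,0],"grip": 0},{"xyz": [0,0.01,-0.001],"rotation": [0,0,0],"grip": 0},{"xyz": [0,0.01,0],"rotation": [0,0,0],"grip": 0},{"xyz": [0,0.007,0],"rotation": [0,0,0],"grip": 0},{"xyz": [0,0.005,0.0008],"rotation": [0,0,0],"grip": 0},{"xyz": [0,0.004,0.0005],"rotation": [0,0,0],"grip": 0},{"xyz": [0,0.004,0.001],"rotation": [0,0,0],"grip": 0},{"xyz": [0,0.004,0.001],"rotation": [0,0,0],"grip": 0},{"xyz": [0,0.004,0.001],"rotation": [0,0,0],"grip": 0}])

```text
time_s: 7.35
ee_pos: [0.5063, -0.3455, 0.1305]
eef_rot: [1.0, 0.01, -0.0, -0.0]
force: [0.2, 1.1, -0.4]
grip_width: -0.001
```

```bash
python3 look.py c side
```

```text
7.35 [ 0.5063 -0.3455  0.1305] [ 0.17  1.09 -0.4 ]
```

View pics/c_side.png

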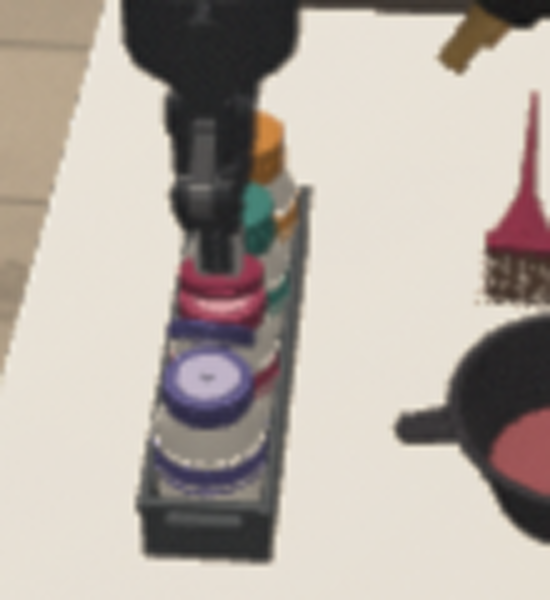

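The wine lid is half down with the tips on it. The violet lid hasn't been touched.

Call:
send_rows(increments=[{"xyz": [0,0.003,0.0015],"rotation": [0,0,0],"grip": 0},{"xyz": [0,0.003,0.0015],"rotation": [0,0,0],"grip": 0},{"xyz": [0,0.002,0.0015],"rotation": [0,0,0],"grip": 0},{"xyz": [0,0,0.0015],"rotation": [0,0,0],"grip": 0},{"xyz": [0,0,0.001],"rotation": [0,0,0],"grip": 0},{"xyz": [0,0,0],"rotation": [0,0,0],"grip": 0}])

```text
time_s: 7.9
ee_pos: [0.5064, -0.3531, 0.1236]
eef_rot: [1.0, 0.01, -0.0, -0.0]
force: [-0.1, 0.6, 0.4]
grip_width: -0.003
```

Call:
send_rows(increments=[{"xyz": [0,0,0.0004],"rotation": [0,0,0],"grip": 0},{"xyz": [0,0,0],"rotation": [0,0,0],"grip": 0}])

```text
time_s: 8.07
ee_pos: [0.5066, -0.3531, 0.1234]
eef_rot: [1.0, 0.01, -0.0, -0.0]
force: [-0.0, -0.1, -0.8]
grip_width: 0.002
```

Call:
send_rows(increments=[{"xyz": [0,0,0.0004],"rotation": [0,0,0],"grip": 0},{"xyz": [0,0,0],"rotation": [0,0,0],"grip": 0}])

```text
time_s: 8.23
ee_pos: [0.5066, -0.3532, 0.1232]
eef_rot: [1.0, 0.01, 0.0, 0.0]
force: [-0.2, -0.1, -0.4]
grip_width: -0.004
```

Call:
send_rows(increments=[{"xyz": [0,0,0.0004],"rotation": [0,0,0],"grip": 0},{"xyz": [0,0,0],"rotation": [0,0,0],"grip": 0}])

```text
time_s: 8.4
ee_pos: [0.5066, -0.3533, 0.1229]
eef_rot: [1.0, 0.01, 0.0, 0.0]
force: [0.2, -1.0, 0.3]
grip_width: -0.004
```

Call:
send_rows(increments=[{"xyz": [0,0,0.0003],"rotation": [0,0,0],"grip": 0},{"xyz": [0,0,0],"rotation": [0,0,0],"grip": 0}])

```text
time_s: 8.57
ee_pos: [0.5067, -0.3533, 0.1228]
eef_rot: [1.0, 0.01, 0.0, 0.0]
force: [-1.2, 0.5, 2.3]
grip_width: -0.003
```

Call:
send_rows(increments=[{"xyz": [0,0,0.0002],"rotation": [0,0,0],"grip": 0},{"xyz": [0,0,0],"rotation": [0,0,0],"grip": 0}])

```text
time_s: 8.73
ee_pos: [0.5068, -0.3534, 0.1228]
eef_rot: [1.0, 0.01, 0.0, 0.0]
force: [-1.2, 0.8, 3.3]
grip_width: -0.001
```

Call:
send_rows(increments=[{"xyz": [0,0,-0.004],"rotation": [0,0,0],"grip": 0},{"xyz": [0,0,-0.008],"rotation": [0,0,0],"grip": 0},{"xyz": [0,0.01,-0.001],"rotation": [0,0,0],"grip": 0},{"xyz": [0,0.01,0],"rotation": [0,0,0],"grip": 0},{"xyz": [0,0.007,0],"rotation": [0,0,0],"grip": 0},{"xyz": [0,0.005,0.0008],"rotation": [0,0,0],"grip": 0},{"xyz": [0,0.004,0.0005],"rotation": [0,0,0],"grip": 0},{"xyz": [0,0.004,0.001],"rotation": [0,0,0],"grip": 0},{"xyz": [0,0.004,0.001],"rotation": [0,0,0],"grip": 0},{"xyz": [0,0.004,0.001],"rotation": [0,0,0],"grip": 0}])

```text
time_s: 9.57
ee_pos: [0.5074, -0.4015, 0.1305]
eef_rot: [1.0, 0.01, -0.0, -0.0]
force: [-0.3, 0.0, -0.8]
grip_width: -0.003
```

Call:
send_rows(increments=[{"xyz": [0,0.003,0.0015],"rotation": [0,0,0],"grip": 0},{"xyz": [0,0.003,0.0015],"rotation": [0,0,0],"grip": 0},{"xyz": [0,0.002,0.0015],"rotation": [0,0,0],"grip": 0},{"xyz": [0,0,0.0015],"rotation": [0,0,0],"grip": 0},{"xyz": [0,0,0.001],"rotation": [0,0,0],"grip": 0},{"xyz": [0,0,0],"rotation": [0,0,0],"grip": 0}])

```text
time_s: 10.07
ee_pos: [0.5076, -0.409, 0.1235]
eef_rot: [1.0, 0.01, -0.0, -0.0]
force: [-0.7, 0.7, -0.4]
grip_width: -0.002
```

Call:
send_rows(increments=[{"xyz": [0,0,0.0004],"rotation": [0,0,0],"grip": 0},{"xyz": [0,0,0],"rotation": [0,0,0],"grip": 0}])

```text
time_s: 10.23
ee_pos: [0.5077, -0.409, 0.1235]
eef_rot: [1.0, 0.01, -0.0, -0.0]
force: [0.2, -0.6, 0.2]
grip_width: -0.002
```

Call:
send_rows(increments=[{"xyz": [0,0,0.0004],"rotation": [0,0,0],"grip": 0},{"xyz": [0,0,0],"rotation": [0,0,0],"grip": 0}])

```text
time_s: 10.4
ee_pos: [0.5078, -0.4091, 0.1232]
eef_rot: [1.0, 0.01, 0.0, 0.0]
force: [0.5, 0.5, -0.5]
grip_width: -0.007
```

Call:
send_rows(increments=[{"xyz": [0,0,0.0004],"rotation": [0,0,0],"grip": 0},{"xyz": [0,0,0],"rotation": [0,0,0],"grip": 0}])

```text
time_s: 10.57
ee_pos: [0.5078, -0.4093, 0.1229]
eef_rot: [1.0, 0.01, 0.0, 0.0]
force: [0.6, -0.0, 0.4]
grip_width: -0.002
```

Call:
send_rows(increments=[{"xyz": [0,0,0.0003],"rotation": [0,0,0],"grip": 0},{"xyz": [0,0,0],"rotation": [0,0,0],"grip": 0}])

```text
time_s: 10.73
ee_pos: [0.5078, -0.4093, 0.1228]
eef_rot: [1.0, 0.01, 0.0, 0.0]
force: [0.0, 0.2, 2.0]
grip_width: 0.003
```

Call:
send_rows(increments=[{"xyz": [0,0,0.0002],"rotation": [0,0,0],"grip": 0},{"xyz": [0,0,0],"rotation": [0,0,0],"grip": 0}])

```text
time_s: 10.9
ee_pos: [0.5079, -0.4094, 0.1228]
eef_rot: [1.0, 0.01, 0.0, 0.0]
force: [-1.5, 0.9, 4.4]
grip_width: 0.002
```

All four lids have bottomed out. I'll lift off and move clear so I can check them.

Call:
send_rows(increments=[{"xyz": [0,0,-0.005],"rotation": [0,0,0],"grip": 0},{"xyz": [0,0,-0.02],"rotation": [0,0,0],"grip": 0},{"xyz": [0,0,-0.035],"rotation": [0,0,0],"grip": 0},{"xyz": [-0.02,0.02,-0.025],"rotation": [0,0,0],"grip": 0},{"xyz": [-0.02,0.03,-0.01],"rotation": [0,0,0],"grip": 0},{"xyz": [-0.02,0.03,0],"rotation": [0,0,0],"grip": 0},{"xyz": [-0.02,0.03,0],"rotation": [0,0,0],"grip": 0},{"xyz": [-0.02,0.03,0],"rotation": [0,0,0],"grip": 0},{"xyz": [-0.02,0.03,0],"rotation": [0,0,0],"grip": 0},{"xyz": [0,0,0],"rotation": [0,0,0],"grip": 0}])

```text
time_s: 11.73
ee_pos: [0.387, -0.5862, 0.2169]
eef_rot: [1.0, 0.007, -0.001, 0.001]
force: [0.6, 1.2, 0.5]
grip_width: -0.002
```

```bash
python3 look.py e side top
python3 - <<'E'
from h import *
from plant import vision
p,d=vision.camera("top");m=vision.camera_model("top")
v,u=np.mgrid[200:265,270:415];P=pts(m,np.c_[u.ravel(),v.ravel()],d[200:265,270:415].ravel())
for y in(-.234,-.290,-.346,-.402):
    x=.5037-.02*(y+.318)
    for dy in(12,0,-12):
        k=np.hypot(P[:,0]-x,P[:,1]-y-dy/1000)<.005
        print(y,dy,k.sum(),P[k,2].mean().round(4),end=' | ')
    print()
q=np.load("top0.npz");diff=np.abs(p.astype(int)-q["p"]).max(2)>40
ys,xs=np.where(diff[60:290,200:500]);print(len(xs),np.histogram2d(ys+60,xs+200,bins=[range(60,300,40),range(200,501,50)])[0])
E
```

```text
11.7333 [ 0.387  -0.5862  0.2169] [0.56 1.2  0.53]
-0.234 12 20 0.0993 | -0.234 0 17 0.0997 | -0.234 -12 19 0.1003 | 
-0.29 12 20 0.1001 | -0.29 0 21 0.0992 | -0.29 -12 18 0.0993 | 
-0.346 12 17 0.0995 | -0.346 0 17 0.0993 | -0.346 -12 16 0.0994 | 
-0.402 12 19 0.0994 | -0.402 0 19 0.0993 | -0.402 -12 19 0.1 | 
434 [[ 0.  0.  0.  0.  0.  0.]
 [ 0.  0.  0.  0.  0.  0.]
 [ 0.  0.  0.  0.  0.  0.]
 [ 0.  0. 11.  0.  0.  0.]
 [ 0. 35. 65. 11.  0.  0.]]
```

View pics/e_side.png

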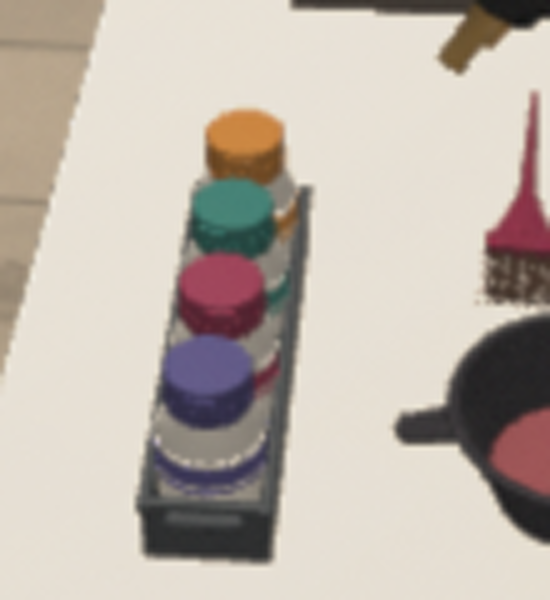

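View pics/e_top.png

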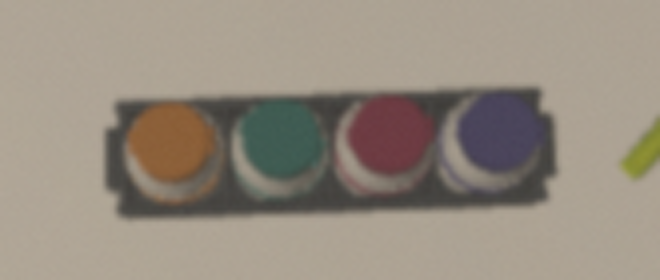

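All four lids read level at about 0.099–0.100 m across their width, and nothing around the carrier has changed. Handing in.

```bash
python3 -c "
from plant import robot
print(robot.hand_in())"
```

```text
the job is handed in; nothing more can be done
None
```

All four flip lids are shut. With the gripper closed, I swept the fingertips over the caps from left to right and pressed each lid down to its stop before going on to the next. I handed in at about 12 s on the robot's clock.

- **Pressing:** every lid stopped at the same fingertip height, within about 0.2 mm of the given 98 mm. The highest force I read was about 4.4 N; forces were read only at the end of each move, not continuously.
- **Lids:** in the final top and side pictures all four lids look flush. Depth readings across each lid were level within about 1 mm, at 99–100 mm. That is 1–2 mm above the given 98 mm, within the camera's calibration error.
- **Surroundings:** a before/after comparison of the top view showed no change at the bowl, brush or clip. The gripper ended well clear of everything.

No check failed.

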